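Dock the battery pack and switch the charger on through its interlocked switches

TASK

Put the larger battery pack on charge: slide it, brass contacts first, fully home into the charging dock until the spring catch clicks out behind it, and let go of it. Only then turn the long-handled isolator clockwise as far as it goes, and after that turn the short-handled selector, which the isolator unlocks, clockwise as far as it goes, so that both handles end in line with the long side of the switch box. Never force the selector while it is locked, and leave the other things on the bench where they are.

Things in the scene. Friction and masses are not known exactly. Their poses are not given: they have to be found in the camera images.
- pack: The larger battery pack, 0.4 to 0.63 kg, loose. Black foot 110 long (x) x 76 wide (y) x 24 tall; on it a centred grey block 80 long x 44 wide, top 66 above the underside: grip this block across its 44 width. Origin: centre of the underside. +x is the end with two brass contacts, which enters the dock first. At the start +x points away from the robot, within 0.5 rad of world +x.
- pack_front (a point): Point at the middle of the pack's contact end face, 55 ahead of the pack's origin and 12 above its underside.
- dock: Black charging dock, fixed, within 0.2 rad of yaw 0. Origin: on the bench in the middle of the channel; +x runs inwards along it. Base plate x = -80 to +125, 120 wide, its top at z = 6, sloped apron before it to x = -108. Channel 79 wide between rails, open at -x. Housing behind, 60 tall: end stop at x = +64.5. Pack fully home: pack origin at x = 6 to 9.5, y = 0, z = 6 in the dock frame.
- dock_mouth (a point): Dock entrance: middle of the base plate's front edge, on its top (dock frame x = -80, z = 6; same axes). A slanted lead-in stands on the -y side, up to z = 34. Lips over both rails at dock x = -35 to +64.5, z = 35 to 40, leave a 57 wide slot for the grey block, so the pack cannot go in from above: it enters here, underside 6 to 10 above the bench, and slides along +x.
- catch (a joint): Steel spring catch on the +y side of the dock's mouth (dock x = -77 to -49, z = 7 to 29). 0 = sprung out, its nose 5.5 into the channel; grows to about 0.004 m as the passing pack pushes it aside (side force 2 to 5 N; a push of under 10 N along the channel), and snaps back to 0 behind the pack's rear face, which it then holds. Its ramp faces the mouth.
- switchbox: Grey steel switch box, fixed to the bench, 254 long (x) x 144 wide (y), top at z = 60. Origin: centre of its underside; within 0.2 rad of yaw 0. On top two rotary switches on vertical shafts, 110 apart along x: isolator at x = -55 (robot's side), selector at x = +55. Under the handles, flat aluminium interlock plates at z = 64 to 68.
- isolator (a joint): Angle of the isolator in rad, growing clockwise seen from above: 0 = off, 1.4 = on, against its stop, handle in line with the box's x. Starts between 0 and 0.2. Friction 0.05 N m, stays where left. Once the selector has been turned it is locked.
- isolator_grip (a point): On the isolator's shaft, 93 above the bench, mid-height of its handle to grip: a straight black bar 78 long (along this point's x), 16 thick (its y), from z = 68 to 108 above the bench; turns with the handle.
- selector (a joint): Angle of the selector in rad, growing clockwise seen from above: 0 = off, 1.2 = charging, against its stop, handle in line with the box's x. Friction 0.04 N m, stays where left. Blocked by the isolator's plate (moves under 0.15) until the isolator is within about 0.1 rad of its on stop.
- selector_grip (a point): On the selector's shaft, 92 above the bench: a straight black bar 46 long (along this point's x), 12 thick (its y), from z = 68 to 102 above the bench; turns with the handle.
- small_pack: bystander: the smaller battery pack, 80 x 50 x 42 tall with a 34 wide top; it does not belong in this dock. Origin: centre of its underside, x along its length
- glue_jar: bystander: jar 52 across, 75 tall, origin under its centre
- sanding_block: bystander: cork block 80 x 50 x 30, origin under its centre
- screwdriver: bystander: screwdriver lying along its x
There are look-alikes about, which are no part of the job. Leave any blue or turquoise look-alike of the pack alone.

How it is judged:
By the outcome, as a careful person would: the job done as asked, in the order asked, and still so for the second after the job is handed in, with the robot touching nothing.
It also fails if it takes over 64 s, if anything falls off the work surface, if the arm or the gripper's body presses on something with over 40 N, if the wrist force passes 120 N, or if a joint passes its speed limit or range.

ROBOT

A 7-joint arm with a two-finger parallel gripper is mounted at the origin on the work surface. World frame = base frame: x ahead of the robot, y to its left, z up, the work surface at z = 0. Lengths are in mm, angles in rad, forces in N, time in s.
With the tool pointing down it reaches from about 400 to 900 mm from the base axis. Payload 5.6 kg.
Tool frame: the origin (TCP) lies midway between the tips of the shut fingers; the grasp point (between the pads) lies 19 mm behind it; z points along the fingers, y is the line along which they close (so a half turn about z gives the same grasp; the last joint's range is limited). The gripper opens to 92 mm and grips with 3 to 60 N. Pads are 20 mm wide; open, the fingers measure 128 mm over their backs; the gripper's body (75 mm by 189 mm) begins 69 mm behind the grasp point.
Start: joints at [1.185, 0.468, -0.012, 1.603, 0.006, 1.071, -0.056], TCP at [218.441, -612.203, 214.592] pointing down, gripper open.
Joint ranges: [-2.53, 2.53], [-0.31, 2.02], [-1.57, 1.55], [0.28, 2.44], [-1.29, 4.43], [0.15, 1.84], [-2.92, 2.92]. Speed limits (rad/s): [2.57, 2.57, 3.14, 3.14, 3.14, 3.14, 3.14].

INTERFACE

Orientations are given as a rotation vector (axis times angle).
In Python, from cell import robot, grip, kin, viewer gives the robot as it stands. Calls block until the motion is done:
- robot.movep(position, orientation): joint-space move of the TCP to a pose.
- robot.servo_line(position, feed=150, rotation=None): straight line of the TCP; rotation=None keeps the orientation; feed is the mean speed in mm/s.
- robot.goto_joints(angles): joint-space move.
- grip(opening, newtons=None): opening from 0.0 (shut) to 1.0 (fully open); newtons is the grip in N (None keeps the last); returns when the fingers have stopped.
- robot.hold(seconds).
- kin.ik(position, orientation): joint angles nearest the present ones, or None.
- robot.observe(): the state.
- viewer.read_camera(name): name is "side" or "top" or "wrist"; returns the picture (420x560x3 uint8, red, green, blue); there is no depth.
- viewer.camera_info(name): a dict with "camera_matrix" (3x3 intrinsics, pixels), "R" (3x3) and "t" (3): a world point X has camera coordinates R X + t. Camera axes: x right, y down, z forward; pixel columns grow to the right and rows downward; lengths in mm; the calibration is good to about 2 mm. A picture is of the moment at which its call begins: read the wrist's pose just before it. camera_info takes no time and is no camera call; for the wrist camera it gives the pose at the moment of the call.
A pose or a line that the arm cannot do raises robot.IKError and nothing moves.
- robot.job_done(): hands the job in; it is judged then, once.
Trained networks look in the newest picture that a camera, given by its name, has taken for a name from the list of things; names that differ only in an ending like _2 or _b are one class to them, and where a whole thing is asked for, a point or a joint stands for the part that bears it (a point fixed in the world has none). Each returns a list of dicts, best first, with "confidence" (0 to 1); they miss things now and then, are a little off and sometimes report something else, mostly with a low value. They report only what shows in the picture. A call takes as long as a camera call. They do not tell look-alikes from the thing itself.
- viewer.silhouettes(name, camera): "mask" (420x560 bool, what is visible of it).
- viewer.pinpoint(name, camera): "at" ([x, y, z] in mm, in the coordinates of the camera as it stood for that picture, good to about 4 mm: a listed point, or the origin of a listed thing).
The state is a dict: "t": time; "joints": joint angles; "joint_velocities": joint speeds; "joint_torque": joint torques, N m; "tcp_pos": TCP position; "tcp_rot": TCP orientation; "contact_force": force on the tool from outside, world axes, zero at the start; "wrist_torque": the same for the moment, N m; "grip_width": opening from 0.0 (shut) to 1.0 (fully open); "grip_force": force on a finger pad.
Only numpy, scipy, OpenCV 4.12 (cv2) and the standard library are available. Lean on these libraries where they do the work, as an engineer would, in place of code of your own. Each camera call takes 0.05 s, during which the arm holds its last target. There are 200 camera calls.

## Working session

There is one attempt and no reset: what is moved stays moved. The work goes in short steps, each a Python script; the robot and the scene stay as the last script left them, time stands still between calls to the robot, and variables do not carry over. Pictures are saved under pics/ and viewed, at most 10 in all, crops included, and the job is handed in when it is done.

```bash
ls; mkdir -p pics
python3 - <<'E'
from cell import robot, grip, kin, viewer
import cv2, numpy as np
ims=[]
for c in ("side","top"):
    im=viewer.read_camera(c); cv2.imwrite(f"pics/{c}0.png",im[:,:,::-1])
    ci=viewer.camera_info(c); R=np.array(ci["R"]);t=np.array(ci["t"]);print(c,np.array(ci["camera_matrix"]).round(1).tolist(),(-R.T@t).round(0))
    for n in ["pack","pack_front","dock","dock_mouth","switchbox","isolator_grip","selector_grip","small_pack","glue_jar","sanding_block","screwdriver"]:
        try:
            for d in viewer.pinpoint(n,c)[:3]:
                p=np.array(d["at"]);w=R.T@(p-t);px=np.array(ci["camera_matrix"])@p
                print(" ",n,round(d["confidence"],2),w.round(0),(px[:2]/px[2]).round(0))
        except Exception as e: print(n,e)
print(robot.observe())
E
```

```text
pics
side [[385.1, 0.0, 273.4], [0.0, 385.1, 198.2], [0.0, 0.0, 1.0]] [427. 900. 647.]
  pack 0.92 [217. 288.   2.] [383. 294.]
  pack 0.77 [ 328. -169.    3.] [320. 187.]
  pack 0.64 [ 203. -291.    1.] [354. 169.]
  pack_front 0.75 [ 284. -202.    9.] [333. 180.]
  pack_front 0.65 [493.  23.  12.] [266. 219.]
  pack_front 0.65 [ 178. -338.    9.] [360. 161.]
  dock 0.92 [577. 233.  -3.] [226. 275.]
  dock_mouth 0.88 [499. 226.  10.] [258. 269.]
  dock_mouth 0.74 [ 516. -272.   96.] [263. 146.]
  switchbox 0.8 [ 568. -272.   -1.] [249. 172.]
  switchbox 0.21 [745.  19.   3.] [178. 219.]
  isolator_grip 0.62 [ 514. -273.   95.] [264. 146.]
  selector_grip 0.76 [ 625. -266.   98.] [231. 146.]
  small_pack 0.69 [627. -20.  -1.] [221. 213.]
  glue_jar 0.64 [750.  20.   4.] [176. 219.]
  sanding_block 0.58 [ 445. -419.   -1.] [285. 153.]
  screwdriver 0.72 [519. 440.  -3.] [240. 352.]
top [[510.2, 0.0, 278.3], [0.0, 510.2, 205.3], [0.0, 0.0, 1.0]] [ 346.   28. 1489.]
  pack 0.95 [215. 286.  -1.] [189. 305.]
  pack 0.85 [440.  -2.  -4.] [288. 224.]
  pack 0.72 [ 205. -290.   -4.] [389. 30
[... 658 characters left out ...]
ray([ 1.18501814,  0.46750842, -0.01160651,  1.60273165,  0.00597481,
        1.07142066, -0.05628977]), 'joint_velocities': array([-0.00043967, -0.00116244, -0.00124798, -0.00126777, -0.00263618,
       -0.00098641,  0.00093487]), 'joint_torque': array([ 2.06618620e-04, -5.20411313e+01, -1.23905746e-02, -2.44052750e+01,
       -5.66899509e-02,  1.13629043e-02, -8.97197367e-06]), 'tcp_pos': array([ 218.43035491, -612.17947371,  214.57375977]), 'tcp_rot': array([-3.09555363e+00, -5.35693538e-01,  3.41212574e-05]), 'contact_force': array([-0.28101599,  0.21716694, -0.246995  ]), 'wrist_torque': array([-0.03292521,  0.01892299,  0.08593576]), 'grip_force': 0.0, 'grip_width': 0.9999929326991668}
```

Run:
```python
import cv2
im=cv2.imread("pics/top0.png")[90:360,100:460]
cv2.imwrite("pics/topc.png",cv2.resize(im,(800,600),interpolation=cv2.INTER_CUBIC))
```

```text
(no output)
```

View pics/topc.png

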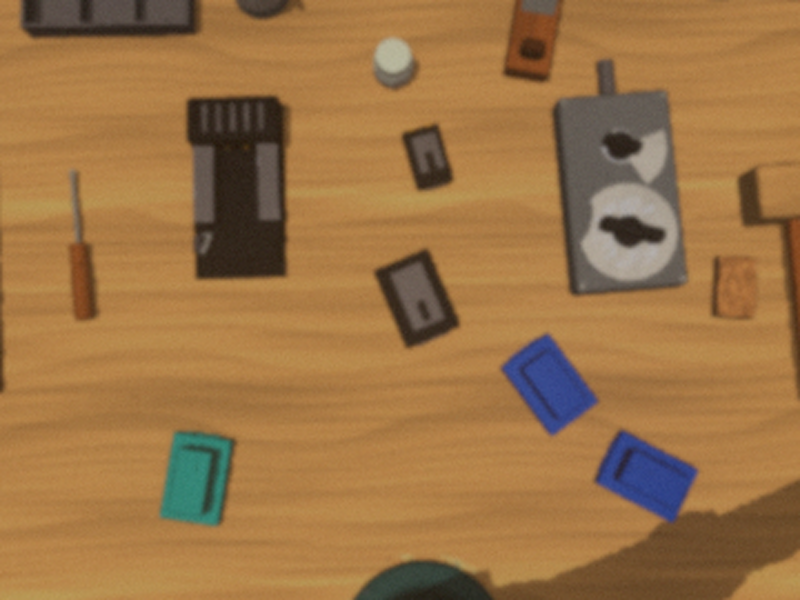

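View pics/side0.png

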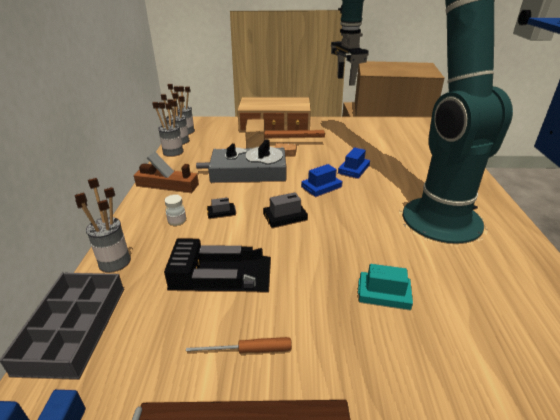

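Candidates for the pack (top-camera pixels):
- Black/grey large pack at (288,224).
- Black/grey small pack at (292,161).
- Blue packs at about (347,260) and (389,303).
- Teal pack at (189,305).

I choose the black/grey one at (288,224). Its world position is about (440,-2) with yaw about 0.43, and I'll check it up close from the wrist camera.

```bash
cat > h.py <<'E'
from cell import robot, grip, kin, viewer
import cv2, numpy as np
from scipy.spatial.transform import Rotation as Ro
def down(yaw): return (Ro.from_euler("z",yaw)*Ro.from_euler("x",np.pi)).as_rotvec()
def snap(fn=None,cam="wrist"):
    ci=viewer.camera_info(cam); im=viewer.read_camera(cam)
    if fn: cv2.imwrite(f"pics/{fn}.png",im[:,:,::-1])
    return im,np.array(ci["camera_matrix"]),np.array(ci["R"]),np.array(ci["t"])
def pins(names,c,cam="wrist",n=1):
    im,K,R,t=c
    for m in names:
        for d in viewer.pinpoint(m,cam)[:n]:
            p=np.array(d["at"]);px=K@p;print(" ",m,round(d["confidence"],2),(R.T@(p-t)).round(1),(px[:2]/px[2]).round(0))
def onplane(px,c,z):
    im,K,R,t=c
    px=np.atleast_2d(px); r=(np.linalg.inv(K)@np.c_[px,np.ones(len(px))].T).T@R; o=-R.T@t
    return o+r*((z-o[2])/r[:,2])[:,None]
E
python3 - <<'E'
from h import *
ci=viewer.camera_info("wrist");R=np.array(ci["R"]);t=np.array(ci["t"]);s=robot.observe()
T=Ro.from_rotvec(s["tcp_rot"]).as_matrix()
print("cam in tool",(T.T@(-R.T@t-s["tcp_pos"])).round(1),(T.T@R.T).round(2).tolist(),np.array(ci["camera_matrix"]).round(0).tolist())
robot.movep([380,0,300],down(0.42)); c=snap("w1"); print(robot.observe()["t"])
np.savez("w1.npz",*c); pins(["pack","pack_front"],c,n=2)
robot.movep([520,210,300],down(0.05)); c=snap("w2");np.savez("w2.npz",*c); pins(["dock","dock_mouth"],c,n=1)
print(robot.observe()["t"])
a=cv2.imread("pics/w1.png");b=cv2.imread("pics/w2.png");cv2.imwrite("pics/w12.png",cv2.resize(np.vstack([a,b]),(400,600)))
E
```

```text
cam in tool [  85.3    0.7 -171.3] [[0.0, -0.96, -0.3], [1.0, 0.0, -0.0], [0.0, -0.3, 0.96]] [[337.0, 0.0, 280.0], [0.0, 337.0, 206.0], [0.0, 0.0, 1.0]]
3.5333
  pack 0.89 [ 332.4 -170.6    3.6] [370. 240.]
  pack 0.89 [ 206.3 -290.3    2.2] [397. 332.]
  pack_front 0.97 [166.2 297.8  12.5] [ 30. 218.]
  pack_front 0.76 [ 282.4 -203.8   16.8] [376. 280.]
  dock 0.6 [583.6 230.6   2.3] [266. 118.]
  dock_mouth 0.67 [502.3 226.6   6.6] [266. 178.]
4.7917
```

View pics/w1.png

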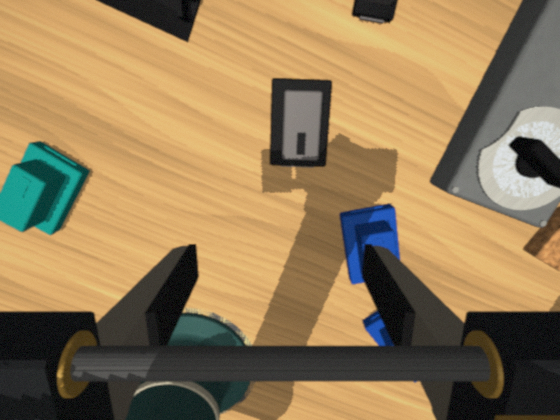

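View pics/w2.png

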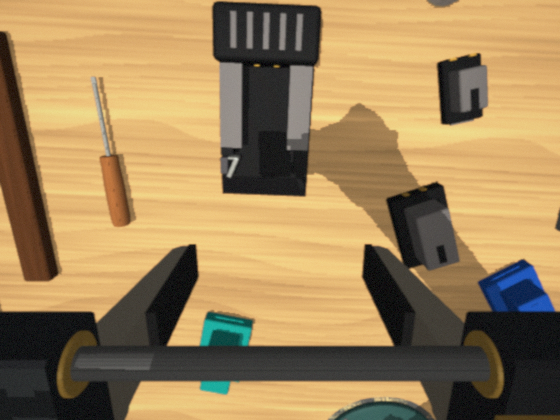

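The w1 image shows the pack at (300,120) with its grey block, and the blue and teal look-alikes well apart from it. The w2 image shows brass contacts on the pack's far end at (420,190), so the choice is confirmed. It also shows the dock mouth edge at row 193 and the catch at (232,165). Next I take close views of the dock and then the pack.

Run:
```python
from h import *
k=0
for name,pts in (("d",[(480,205),(480,265)]),("p",[(375,-45),(385,0)])):
    for i,(x,y) in enumerate(pts):
        robot.movep([x,y,150],down(0.05 if name=="d" else 0.42)); c=snap(f"{name}{i}"); np.savez(f"{name}{i}.npz",*c)
        pins(["dock","dock_mouth"] if name=="d" else ["pack","pack_front"],c,n=2)
print(robot.observe()["t"])
L=lambda n:cv2.imread(f"pics/{n}.png")[:300]
cv2.imwrite("pics/dp.png",cv2.resize(np.hstack([np.vstack([L("d0"),L("d1")]),np.vstack([L("p0"),L("p1")])]),(800,430)))
cv2.imwrite("pics/d0z.png",cv2.resize(L("d0")[:300,130:430],(600,600)))
```

```text
dock 0.82 [579.3 230.7   1.2] [257.  86.]
  dock_mouth 0.87 [502.5 228.1   5.4] [257. 172.]
  dock 0.92 [5.838e+02 2.332e+02 3.000e-01] [324.  83.]
  dock_mouth 0.69 [502.4 229.4   4.9] [320. 174.]
  pack 0.75 [ 328.6 -172.2    5.6] [372. 281.]
  pack 0.67 [ 209.6 -291.3    0.6] [410. 395.]
  pack_front 0.76 [495.3  17.1  10.6] [270.  41.]
  pack 0.69 [ 4.481e+02 -1.000e-01  5.700e+00] [309. 135.]
  pack 0.61 [ 2.076e+02 -2.895e+02 -2.000e-01] [436. 414.]
  pack_front 0.61 [495.4  17.2  11.1] [316.  76.]
7.95
```

View pics/dp.png

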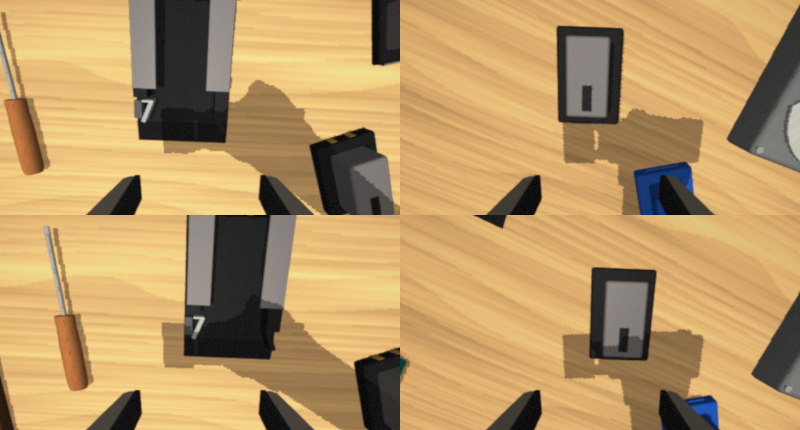

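The dp image shows both dock views (left) with light lips at about full px (200,60) and (305,60) and the catch at (205,155). It also shows both pack views (right) with the grey block at about (828,105) in the montage. The lips' inner edges and the block top will give the precise geometry.

```bash
cat > m.py <<'E'
from h import *
def load(n): z=np.load(n+".npz"); return [z[k] for k in z.files]
def grey(im,lo,hi,rmax=300):
    hsv=cv2.cvtColor(im,cv2.COLOR_RGB2HSV); m=((hsv[...,1]<60)&(hsv[...,2]>lo)&(hsv[...,2]<hi)).astype(np.uint8); m[rmax:]=0
    return cv2.morphologyEx(m,cv2.MORPH_OPEN,np.ones((5,5)))
def comps(m,amin=1500):
    n,l,s,ce=cv2.connectedComponentsWithStats(m)
    return [(l==i,s[i],ce[i]) for i in range(1,n) if s[i,4]>amin]
E
python3 - <<'E'
from m import *
for n in ("d0","d1","p0","p1"):
    c=load(n); im=c[0]
    hsv=cv2.cvtColor(im,cv2.COLOR_RGB2HSV)
    for q in ([(200,60),(255,60)] if n[0]=="d" else [(262,90)]) : print(n,q,hsv[q[1],q[0]],im[q[1],q[0]])
    for k,s,ce in comps(grey(im,75,200)):
        pts=cv2.findContours(k.astype(np.uint8),0,2)[0][0]
        b=cv2.boxPoints(cv2.minAreaRect(pts)); z=40 if n[0]=="d" else 66
        w=onplane(b,c,z)[:,:2]; ap=cv2.approxPolyDP(pts,6,True)[:,0]
        print(n,s[:5],"rect",w.round(1).tolist(),"px",b.round(0).tolist(),"poly",ap.tolist())
E
```

```text
d0 (200, 60) [  4  14 149] [149 142 141]
d0 (255, 60) [60  6 40] [39 40 39]
d0 [ 181    0   38  124 4244] rect [[635.1, 286.2], [636.9, 260.2], [548.0, 258.3], [545.9, 287.2]] px [[181.0, 0.0], [216.0, -1.0], [219.0, 123.0], [184.0, 124.0]] poly [[181, 0], [186, 122], [218, 123], [216, 0]]
d0 [ 288    0   42  129 4476] rect [[547.6, 202.4], [640.2, 203.2], [640.5, 176.3], [547.7, 172.6]] px [[287.0, 127.0], [293.0, -2.0], [330.0, 0.0], [324.0, 129.0]] poly [[294, 0], [288, 126], [319, 128], [329, 0]]
d0 [ 492  219   59   81 3349] rect [[471.5, 17.4], [480.3, -26.3], [400.5, -59.2], [390.5, -12.3]] px [[490.0, 225.0], [541.0, 218.0], [552.0, 298.0], [501.0, 305.0]] poly [[540, 219], [492, 235], [504, 299], [519, 298], [513, 279], [524, 271], [535, 273], [535, 299], [550, 298]]
d1 (200, 60) [ 20 117 242] [242 206 131]
d1 (255, 60) [ 22 112 243] [243 215 136]
d1 [ 261    0   40  127 4490] rect [[546.5, 286.7], [637.6, 287.0], [638.2, 260.1], [547.2, 256.9]] px [[260.0, 126.0], [264.0, -1.0], [301.0, 0.0], [297.0, 127.0]] poly [[264, 0], [261, 124], [293, 126], [300, 0]]
d1 [ 366    0   
[... 327 characters left out ...]
4, 4.6]] px [[232.0, 50.0], [293.0, 50.0], [293.0, 163.0], [232.0, 163.0]] poly [[233, 50], [233, 160], [287, 163], [293, 54]]
p0 [ 490   93   70  146 4822] rect [[521.1, -145.9], [541.3, -191.2], [450.0, -262.0], [427.0, -210.5]] px [[490.0, 93.0], [559.0, 93.0], [559.0, 238.0], [490.0, 238.0]] poly [[557, 93], [490, 212], [559, 238], [559, 194], [550, 206], [544, 190], [547, 158], [559, 144]]
p1 (262, 90) [ 20 120 232] [232 194 123]
p1 [ 284   92   63  105 5338] rect [[401.1, 5.7], [472.7, 34.4], [488.4, -4.9], [418.1, -37.4]] px [[283.0, 195.0], [288.0, 91.0], [347.0, 94.0], [342.0, 197.0]] poly [[290, 92], [286, 194], [304, 195], [307, 158], [319, 157], [317, 196], [335, 196], [346, 95]]
```

Run:
```python
from m import *
def edge(k,c,z,side,r0,r1):
    P=[]
    for r in range(r0,r1):
        x=np.where(k[r])[0]
        if len(x)>8: P.append((x[-1]+.5 if side=="R" else x[0]-.5,r))
    w=onplane(np.array(P,float),c,z)[:,:2]
    vx,vy,x0,y0=cv2.fitLine(w.astype(np.float32),cv2.DIST_HUBER,0,.01,.01).ravel()
    if vx<0: vx,vy=-vx,-vy
    return np.arctan2(vy,vx),x0,y0,y0+(590-x0)*vy/vx
for n in ("d0","d1"):
    c=load(n); ks=sorted(comps(grey(c[0],75,200,150)),key=lambda t:t[2][0])[:2]
    for i,(k,s,ce) in enumerate(ks):
        cols=range(s[0]+8,s[0]+s[2]-14)
        f=onplane([(x,np.where(k[:,x])[0].max()+.5) for x in cols],c,40)[:,:2]
        print(n,i,"L",np.round(edge(k,c,40,"L",5,115),3),"R",np.round(edge(k,c,40,"R",5,115),3),"front",np.median(f,0).round(1))
for n in ("p0","p1"):
    c=load(n); k,s,ce=sorted(comps(grey(c[0],75,200,220)),key=lambda t:abs(t[2][0]-290))[0]
    for sd in "LR": print(n,sd,np.round(edge(k,c,66,sd,s[1]+8,s[1]+s[3]-8),3))
```

```text
d0 0 L [1.30000e-02 5.95260e+02 2.86010e+02 2.85943e+02] R [9.00000e-03 5.96277e+02 2.59535e+02 2.59476e+02] front [546.7 276.6]
d0 1 L [1.20000e-02 6.00737e+02 2.02821e+02 2.02688e+02] R [3.00000e-03 5.99363e+02 1.75774e+02 1.75748e+02] front [547.6 187.5]
d1 0 L [9.00000e-03 5.92944e+02 2.86741e+02 2.86714e+02] R [1.10000e-02 5.97162e+02 2.59331e+02 2.59250e+02] front [546.7 272.5]
d1 1 L [9.00000e-03 6.00146e+02 2.02693e+02 2.02605e+02] R [1.00000e-02 6.01545e+02 1.76126e+02 1.76011e+02] front [548.8 183.3]
p0 L [3.93000e-01 4.40267e+02 2.12910e+01 8.33630e+01]
p0 R [ 3.85000e-01  4.53937e+02 -1.95700e+01  3.56090e+01]
p1 L [3.85000e-01 4.40111e+02 2.12660e+01 8.20650e+01]
p1 R [ 3.76000e-01  4.60823e+02 -1.65550e+01  3.43750e+01]
```

Run:
```python
from h import *
r=down(0.385); 
robot.movep([444.7,-0.9,110],r)
robot.servo_line([444.7,-0.9,39],feed=100)
print(grip(0.0,40)); s=robot.observe(); print(s["grip_width"]*92,s["grip_force"],s["contact_force"].round(1),s["tcp_pos"].round(1),s["t"])
robot.servo_line([444.7,-0.9,80],feed=120)
u=np.array([np.cos(.01),np.sin(.01)]); o=np.array([582.3,230.9])
p=o-165*u; robot.movep([*p,80],down(0.01)); robot.servo_line([*p,49],feed=100)
s=robot.observe(); print(s["grip_width"]*92,s["contact_force"].round(1),s["tcp_pos"].round(1),s["t"])
c=snap("h0"); np.savez("h0.npz",*c); pins(["pack_front","dock_mouth"],c,n=2)
```

```text
False
43.92808493253627 40.00036060810089 [-1.2  1.1  1.3] [444.6  -0.5  39. ] 9.9833
43.505694197733476 [-0.2 -0.5 -5. ] [417.3 228.5  48.6] 11.8583
  pack_front 0.76 [477.2 227.2  20.8] [283. 148.]
  dock_mouth 0.72 [504.  228.3   4.1] [281. 100.]
```

View pics/h0.png

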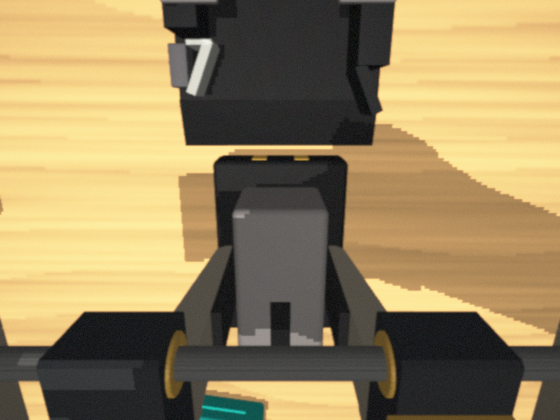

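The held pack is straight: its foot spans columns 215–347, and the dock ahead has its mouth at row 143. It sits about 0.7 mm low in y, so I correct that and slide in under force watch.

```bash
cat > ins.py <<'E'
from h import *
import sys
u=np.array([np.cos(.01),np.sin(.01)]); v=np.array([-u[1],u[0]]); o=np.array([582.3,230.9])
def loc(): 
    s=robot.observe(); d=s["tcp_pos"][:2]-o; return d@u,d@v,s["tcp_pos"][2],s["contact_force"],s
def go(x,y,z,feed=60): robot.servo_line([*(o+x*u+y*v),z],feed=feed)
E
python3 - <<'E'
from ins import *
x,y,z,f,s=loc(); print("now",round(x,2),round(y,2),z,f.round(1),Ro.from_rotvec(s["tcp_rot"]).as_matrix()[:2,0].round(4))
go(-145,0,47.3); robot.hold(.2); x,y,z,f0,s=loc(); print(round(x,2),round(y,2),round(z,2),f0.round(1))
dy=np.clip(-y,-1.5,1.5); yc=dy; zc=47.3-(z-46.8)
for xt in list(range(-140,-20,6)):
    go(xt,yc,zc,60); x,y,z,f,s=loc(); g=f-f0
    print(xt,np.round([x,y,z],1),g.round(1))
    if g[0]<-25 or abs(g[1])>15 or abs(g[2])>25: print("STOP"); break
print(s["t"],yc,zc,s["grip_width"]*92)
E
```

```text
now -164.48 0.09 49.50278135231964 [ 0.3 -0.5 -6.1] [1.     0.0095]
-145.38 -0.0 47.25 [-0.1  0.1 -6.5]
-140 [-139.6    0.    46.9] [-0.5 -0.3  1.1]
-134 [-133.4    0.    46.9] [-0.9 -0.8  0.6]
-128 [-127.5   -0.    46.9] [-0.4  0.3  0.9]
-122 [-121.5    0.    46.9] [1.  0.1 0.7]
-116 [-115.5   -0.    46.9] [ 0.3 -0.   0.8]
-110 [-110.1   -0.8   46.5] [-0.8 -2.3  0.3]
-104 [-104.4   -0.8   46.4] [-2.1 -2.9 -1.1]
-98 [-97.3  -0.7  46.8] [ 0.5 -4.6 -1.8]
-92 [-91.3  -0.3  46.9] [ 0.6 -2.7 -0.9]
-86 [-85.5  -0.1  46.9] [ 1.1 -3.2 -1.2]
-80 [-79.6  -0.   46.9] [-0.  -3.4 -0.8]
-74 [-73.7  -0.   46.9] [ 0.6 -3.  -1.1]
-68 [-67.7  -0.   46.9] [-0.5 -3.1 -1. ]
-62 [-61.7  -0.   46.9] [ 0.7 -4.2 -0. ]
-56 [-55.7  -0.   46.9] [ 0.6 -3.8 -0.9]
-50 [-49.7  -0.   46.9] [-0.3 -3.8  0.2]
-44 [-43.7   0.   46.9] [ 0.2 -4.1  0.1]
-38 [-37.7   0.   46.9] [ 0.3 -3.5 -0.9]
-32 [-31.7   0.   46.9] [-0.5 -3.2 -0.2]
-26 [-25.7   0.   46.9] [ 0.1 -4.1 -0.1]
17.6917 0.0020955740903196855 46.85364382321174 43.17330103373626
```

Run:
```python
from ins import *
f0=np.array([-.1,.1,-6.5])
for xt in [-10,0]+list(np.arange(3,16,1.)):
    go(xt,0,46.85,40); x,y,z,f,s=loc(); g=f-f0
    print(xt,np.round([x,y,z],1),g.round(1))
    if g[0]<-12 or abs(g[1])>15 or abs(g[2])>25: print("STOP"); break
print(s["t"],s["grip_width"]*92)
c=snap("h1",cam="side"); snap("h1t",cam="top")
im=cv2.imread("pics/h1.png")[220:310,150:300]; cv2.imwrite("pics/h1c.png",cv2.resize(im,(800,480),interpolation=cv2.INTER_CUBIC))
```

```text
-10 [-9.4 -0.  47. ] [ 0.6 -3.5 -0.1]
0 [ 0.4  0.  46.9] [-0.2 -3.3  0. ]
3.0 [ 3.   0.  46.8] [-1.  -4.3  1. ]
4.0 [ 3.7  0.  46.8] [-1.4 -3.7  1. ]
5.0 [ 5.4  0.  46.9] [-1.1 -3.5  1.1]
6.0 [ 6.1  0.1 46.9] [-1.1 -2.9 -0.2]
7.0 [ 8.   1.5 47.5] [ 0.3 -0.3  0.7]
8.0 [ 8.4  0.7 47.2] [-0.1  0.2  1.2]
9.0 [ 9.1  0.1 46.9] [ 0.3 -0.4  0.8]
10.0 [10.   0.  46.8] [-1.  -1.5  0.6]
11.0 [10.2  0.1 46.7] [-2.8 -0.8  2.5]
12.0 [10.3  0.1 46.7] [-6.3 -1.3  4.5]
13.0 [10.4  0.1 46.6] [-9.3  0.2  5.8]
14.0 [10.4  0.1 46.5] [-10.9  -1.8   8. ]
15.0 [10.5  0.1 46.4] [-11.8  -1.2   8.7]
21.8917 43.8551198749057
```

View pics/h1c.png

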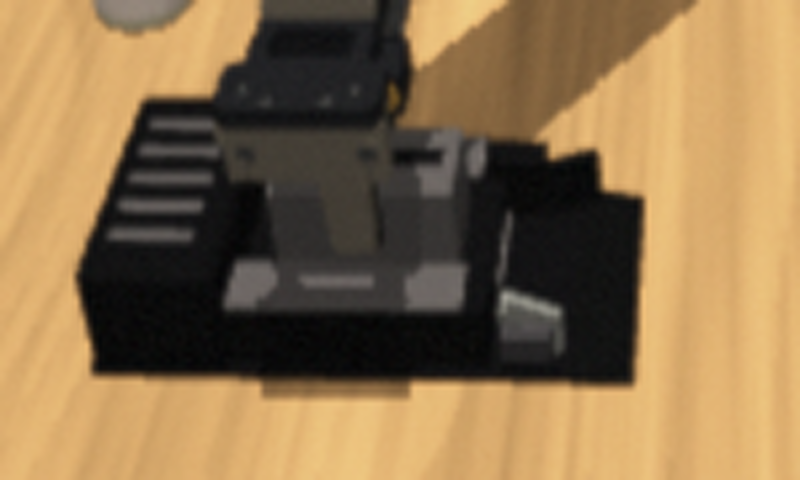

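The crop shows the pack fully under the lips, with the catch nose at (530,320) behind its rear face. The lateral force dropped to zero at x = 7 (the click), and the end stop was felt at x = 10. I release it and look at the switch box.

Run:
```python
from ins import *
go(10,0,46.6,40); x,y,z,f,s=loc(); print(np.round([x,y,z],1),f.round(1))
grip(0.7); go(9,0,150,150); 
robot.movep([490,228,190],down(0.01)); c=snap("k0")
for i,(x,y) in enumerate([(490,-300),(490,-240)]):
    robot.movep([x,y,200],down(0.07)); c=snap(f"s{i}"); np.savez(f"s{i}.npz",*c); pins(["switchbox","isolator_grip","selector_grip"],c)
print(robot.observe()["t"])
a=cv2.imread("pics/k0.png")[:300,130:430];b=cv2.imread("pics/s1.png")[:300,:];cv2.imwrite("pics/ks.png",cv2.resize(np.hstack([a,b]),(800,280)))
```

```text
[10.2  0.1 46.7] [-2.7  0.4 -4.9]
  switchbox 0.59 [ 572.3 -266.8   -3.7] [256. 104.]
  isolator_grip 0.97 [ 522.7 -272.    93.7] [251. 167.]
  selector_grip 0.68 [ 631.3 -263.    91.3] [246.  21.]
  switchbox 0.79 [ 571.6 -263.9   -0.6] [310. 108.]
  isolator_grip 0.56 [ 521.9 -269.1   94.1] [319. 173.]
26.825
```

View pics/ks.png

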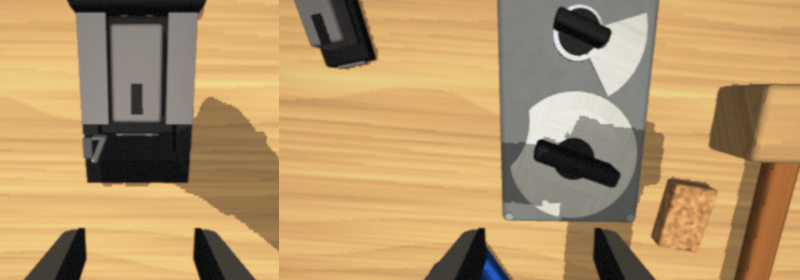

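The ks image shows the pack under the lips with the catch out behind it (95,148). The isolator bar is at (577,163) and the selector at (582,28) in the montage. Now I measure the bar angles.

Run:
```python
from m import *
for n,ci in (("s0",(251,172)),("s1",(319,175))):
    c=load(n); im=c[0]; hsv=cv2.cvtColor(im,cv2.COLOR_RGB2HSV)
    m=((hsv[...,2]<55)).astype(np.uint8); m[230:]=0
    for k,s,ce in comps(m,300):
        if s[0]>180 and s[0]+s[2]<400:
            pts=cv2.findContours(k.astype(np.uint8),0,2)[0][0]
            b=cv2.boxPoints(cv2.minAreaRect(pts))
            for z in (108,102):
                w=onplane(b,c,z)[:,:2]; l=[w[(i+1)%4]-w[i] for i in range(4)]; L=max(l,key=np.linalg.norm)
                print(n,s.tolist(),z,"ctr",w.mean(0).round(1),"len",np.sort([np.linalg.norm(q) for q in l]).round(1)[[0,-1]],"ang",round(np.arctan2(*L[::-1])%np.pi,3))
    # box edges, z=60
    nb=(hsv[...,1]<70).astype(np.uint8); 
    for sd in "LR":
        P=[]
        for r in range(60,200):
            row=cv2.medianBlur(nb[r:r+1]*255,5)[0]>0
            x=ci[0]
            xs=np.where(~row)[0]; e=xs[xs<x].max()+.5 if sd=="L" else xs[xs>x].min()-.5
            P.append((e,r))
        w=onplane(np.array(P),c,60)[:,:2].astype(np.float32)
        vx,vy,x0,y0=cv2.fitLine(w,cv2.DIST_HUBER,0,.01,.01).ravel(); print(n,sd,"yaw",round(float(np.arctan(vy/vx)),3),"y@570",round(float(y0+(570-x0)*vy/vx),1))
```

```text
s0 [213, 2, 61, 51, 2079] 108 ctr [ 626.5 -263.6] len [29.7 41.8] ang 0.656
s0 [213, 2, 61, 51, 2079] 102 ctr [ 627.6 -263. ] len [30.4 42.7] ang 0.656
s0 [199, 144, 93, 52, 2757] 108 ctr [ 526.5 -270.2] len [34.1 76. ] ang 1.42
s0 [199, 144, 93, 52, 2757] 102 ctr [ 525.3 -269.6] len [34.9 77.7] ang 1.42
s0 L yaw 0.064 y@570 -195.4
s0 R yaw 0.06 y@570 -336.5
s1 [295, 8, 61, 51, 2090] 108 ctr [ 624.3 -257.7] len [30.5 42.4] ang 0.94
s1 [295, 8, 61, 51, 2090] 102 ctr [ 625.4 -258.3] len [31.2 43.4] ang 0.94
s1 [274, 148, 92, 52, 2668] 108 ctr [ 525.8 -268.4] len [34.5 76.7] ang 1.456
s1 [274, 148, 92, 52, 2668] 102 ctr [ 524.6 -269.2] len [35.3 78.4] ang 1.456
s1 L yaw 0.069 y@570 -194.8
s1 R yaw 0.062 y@570 -335.7
```

Run:
```python
from m import *
for n in ("s0","s1"):
    c=load(n); hsv=cv2.cvtColor(c[0],cv2.COLOR_RGB2HSV)
    m=(hsv[...,2]<55).astype(np.uint8); m[230:]=0
    for k,s,ce in comps(m,300):
        if s[0]>180 and s[0]+s[2]<400:
            z=108 if s[1]>100 else 102; half=8 if s[1]>100 else 6; hubw=22 if z==108 else 14
            mid=s[0]+s[2]/2
            cols=np.arange(s[0]+5,s[0]+s[2]-5)
            up=[np.where(k[:,x])[0].min()-.5 for x in cols]; lo=[np.where(k[:,x])[0].max()+.5 for x in cols]
            print(n,"z",z,"up",np.array(up)[::4].astype(int).tolist(),"lo",np.array(lo)[::4].astype(int).tolist())
            sel=(abs(cols-mid)>hubw)
            w=onplane(np.c_[cols,up][sel],c,z)[:,:2].astype(np.float32)
            vx,vy,x0,y0=cv2.fitLine(w,cv2.DIST_HUBER,0,.01,.01).ravel()
            if vy<0: vx,vy=-vx,-vy
            # centreline: shift half toward robot; intersect box axis y=-265.6+.065(x-570)
            q=np.array([x0-half*vy,y0+half*vx]); A=np.array([[vx,-1],[vy,-.065]]); t=np.linalg.solve(A,np.array([0-q[0],-265.6-.065*570-q[1]]))
            print("   ang",round(float(np.arctan2(vy,vx)),3),"shaft",(q+t[0]*np.array([vx,vy])).round(1))
```

```text
s0 z 102 up [1, 2, 4, 6, 6, 4, 3, 3, 3, 5, 7, 11, 18] lo [22, 25, 33, 42, 46, 49, 51, 52, 52, 51, 49, 45, 44]
   ang 1.393 shaft [ 631.  -261.6]
s0 z 108 up [149, 147, 145, 145, 146, 148, 149, 150, 148, 145, 144, 143, 143, 144, 147, 150, 155, 165, 166, 167, 169] lo [167, 168, 170, 171, 172, 174, 176, 179, 182, 185, 186, 187, 186, 186, 186, 188, 189, 191, 192, 194, 195]
   ang 1.316 shaft [ 525.3 -268.5]
s1 z 102 up [9, 7, 9, 11, 10, 9, 9, 9, 11, 13, 18, 25, 27] lo [32, 47, 52, 55, 57, 57, 57, 56, 54, 50, 50, 50, 48]
   ang 1.261 shaft [ 628.5 -261.8]
s1 z 108 up [150, 149, 150, 152, 153, 154, 152, 150, 148, 148, 148, 149, 150, 153, 159, 169, 170, 172, 173, 175, 178] lo [172, 174, 175, 177, 178, 183, 187, 189, 191, 191, 191, 190, 189, 191, 192, 193, 195, 196, 198, 199, 199]
   ang 1.301 shaft [ 523.5 -268.6]
```

```bash
cat > turn.py <<'E'
from h import *
def turn(xy,y0,y1,z,force=20,tz=0.6):
    J=[kin.ik([*xy,z],down(a)) for a in (y0,y1)]; print("j7",[None if j is None else round(float(j[6]),2) for j in J])
    robot.movep([*xy,160],down(y0)); grip(0.55); robot.servo_line([*xy,z],feed=120)
    s=robot.observe(); b=s["wrist_torque"].copy(); print("at",s["tcp_pos"].round(1),s["contact_force"].round(1))
    grip(0.0,force); s=robot.observe(); print("width",round(s["grip_width"]*92,1),s["contact_force"].round(1),s["tcp_pos"].round(1),"T",(s["wrist_torque"]-b).round(2))
    if not 8<s["grip_width"]*92<22: print("bad width"); return
    t0=s["wrist_torque"][2]
    for a in np.append(np.arange(y0-.15,y1+.1,-.15),np.arange(y1+.08,y1-.13,-.03)):
        robot.servo_line([*xy,z],feed=60,rotation=down(a)) ; s=robot.observe(); T=s["wrist_torque"][2]-t0
        X=Ro.from_rotvec(s["tcp_rot"]).as_matrix()[:,0]; print(round(a,2),"yaw",round(np.arctan2(X[1],X[0]),3),"Tz",round(T,2),s["contact_force"].round(1),round(s["t"],1))
        if abs(T)>tz: print("stop"); break
E
python3 - <<'E'
from turn import *
turn((522.5,-268.7),1.30,0.065,79)
E
```

```text
j7 [-0.43, -1.51]
at [ 523.1 -268.6   79.5] [ 0.9 -0.2  0.9]
width 15.9 [-10.9   2.4   9.2] [ 518.9 -267.9   79. ] T [ 0.58  2.31 -0.01]
1.15 yaw 1.149 Tz -0.09 [-9.6  2.2  9.5] 30.0
1.0 yaw 0.999 Tz -0.04 [-9.7  2.   8.9] 30.3
0.85 yaw 0.849 Tz -0.09 [-9.2  3.   7.8] 30.6
0.7 yaw 0.699 Tz -0.01 [-8.5  1.6  7.8] 30.9
0.55 yaw 0.549 Tz -0.02 [-9.5  1.7  6.9] 31.2
0.4 yaw 0.399 Tz -0.03 [-8.4  1.4  6.8] 31.5
0.25 yaw 0.249 Tz -0.02 [-8.1  0.6  6.3] 31.8
0.15 yaw 0.144 Tz -0.06 [-6.7  1.9  6.8] 32.0
0.12 yaw 0.114 Tz -0.1 [-8.4  1.3  6.8] 32.3
0.09 yaw 0.084 Tz -0.0 [-8.5  0.5  6.7] 32.5
0.06 yaw 0.055 Tz 0.24 [-9.2 -0.2  6.6] 32.8
0.03 yaw 0.026 Tz 0.51 [-7.3  1.7  6.6] 33.0
-0.0 yaw -0.003 Tz 0.61 [-6.5  1.   5.9] 33.3
stop
```

Run:
```python
from turn import *
p=robot.observe()["tcp_pos"]
robot.servo_line([518.9,-268.7,79],feed=60,rotation=down(0.06)); grip(0.55); robot.servo_line([518.9,-268.7,160],feed=150)
turn((628.3,-261.6),1.265,0.065,77)
```

```text
j7 [-0.47, -1.53]
at [ 628.9 -261.5   77.7] [-1.1 -0.4 -0.2]
width 12.4 [ 0.9 -0.8  0.5] [ 628.5 -261.7   77.2] T [-0.07 -0.1  -0.17]
1.12 yaw 1.118 Tz 0.08 [ 0.6 -0.5  1.1] 37.8
0.96 yaw 0.97 Tz 0.05 [ 0.6 -1.2  0.6] 38.1
0.82 yaw 0.82 Tz 0.07 [ 1.4 -0.4  0.3] 38.4
0.66 yaw 0.67 Tz 0.11 [ 1.9 -1.4  0.1] 38.7
0.51 yaw 0.521 Tz 0.06 [ 3.  -1.2  1. ] 39.0
0.36 yaw 0.371 Tz 0.07 [ 2.2 -1.6  0.8] 39.3
0.21 yaw 0.221 Tz 0.11 [ 2.7 -2.1  1. ] 39.6
0.15 yaw 0.149 Tz 0.1 [ 3.3 -3.4  1.1] 39.9
0.12 yaw 0.117 Tz 0.1 [ 3.5 -3.4  1.3] 40.1
0.09 yaw 0.087 Tz 0.05 [ 4.2 -3.3  1.4] 40.4
0.06 yaw 0.057 Tz 0.28 [ 4.2 -3.4  0.5] 40.6
0.03 yaw 0.028 Tz 0.59 [ 4.2 -3.6  1.4] 40.9
-0.0 yaw -0.001 Tz 0.65 [ 4.4 -3.8  0.6] 41.1
stop
```

Run:
```python
from turn import *
robot.servo_line([628.3,-261.6,77],feed=60,rotation=down(0.06)); grip(0.55); robot.servo_line([628.3,-261.6,180],feed=150)
robot.movep([490,-260,230],down(0.06)); snap("e0"); robot.movep([430,0,320],down(0)); snap("e1",cam="top")
print(robot.observe()["t"])
a=cv2.imread("pics/e0.png")[:300];b=cv2.imread("pics/e1.png")[90:360,100:460]
cv2.imwrite("pics/e.png",np.hstack([cv2.resize(a,(450,241)),cv2.resize(b,(350,241))]))
```

```text
44.775
```

View pics/e.png

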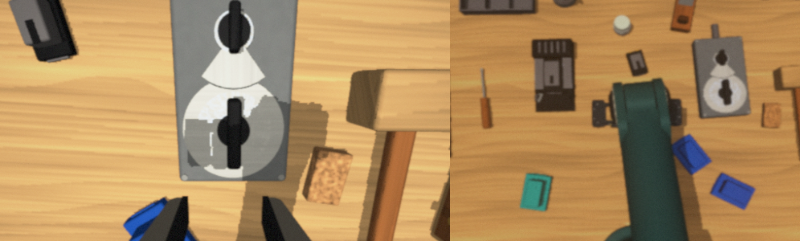

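Both handles, at (234,25) and (234,132), lie in line with the box, and the pack sits in the dock at (553,75). Handing in.

```bash
python3 -c "
from cell import robot
print(robot.job_done())"
```

```text
the job is handed in; nothing more can be done
None
```

I slid the larger pack fully home and let go with the catch sprung out behind it, then turned the isolator and after it the selector to their stops; I handed the job in at about 45 s, and no result came back.

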